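# Seat the keyed lid of the wide flour bin

## Task

The lid of the wider of the two round metal flour bins is lying up on the bin's rim with its three tabs beside the notches. Without taking it off the bin, turn it by its handle until the tabs drop into the notches, see that it sits fully home, level and flush with the rim, and let go. Leave the smaller bin's lid as it is.

Things in the scene. Friction and masses are not known exactly. Their poses are not given: they have to be found in the camera images.
- wide_lid_grip (a point): Centre of the wide bin's lid handle: level black bar 76 long, 20 wide, 18 high, on two thin posts; x along the bar, z up. Loose white plastic lid, about 0.5 kg. Its disc's top is 39 mm below this point. With the tabs on the rim (start) this point is 161 mm above the bin's underside; fully home, 149 mm: the lid sinks 12 mm by its own weight or a light push once the tabs are over the notches.
- wide_lid_tab (a point): Top of the outer end of one of the three tabs of that lid, the one the handle bar points to along its +x, 80 mm from the lid's axis; the others are 120 degrees either way. Tabs 16 mm wide, 12 mm thick, tops level with the disc's top; disc 136 mm across, 18 mm thick. At the start the tabs lie on the rim, the nearest notches 20 to 60 degrees away, one way or the other.
- wide_bin: The wider round metal bin, 162 mm across, 110 mm high, rim 10 mm thick; it stands firm and cannot move. Origin at the centre of its underside, z up. Three notches in the rim, 42 mm wide, 12 mm deep, at 0, 120 and 240 degrees from its x axis; each can take any tab, with about 9 degrees to spare either way. The lid fully home is flush with the rim.
- small_lid_grip (a point): Centre of the handle bar of the smaller bin's lid (bar 56 long, 20 wide, 18 high; same make of lid, on a 110 mm high bin only 122 mm across). It also lies on its rim beside the notches and is to be left as it is.
Not all that is in view belongs to the job. What is shaped like the part that bears wide_lid_grip but pink or yellow is not meant.

How it is judged:
By the outcome, as a careful person would: the job done as asked, in the order asked, and still so for the second after the job is handed in, with the robot touching nothing.
It also fails if it takes over 30 s, if anything falls off the work surface, if the arm or the gripper's body presses on something with over 40 N, if the wrist force passes 120 N, or if a joint passes its speed limit or range.

## Robot

A 6-joint arm with a two-finger parallel gripper is mounted at the origin on the work surface. World frame = base frame: x ahead of the robot, y to its left, z up, the work surface at z = 0. Lengths are in m, angles in rad, forces in N, time in s.
With the tool pointing down it reaches from about 0.425 to 0.925 m from the base axis. Payload 12.5 kg.
Tool frame: the origin (TCP) lies midway between the tips of the shut fingers; the grasp point (between the pads) lies 19 mm behind it; x points along the fingers, y is the direction in which the jaws open and shut, and the axes are right-handed (so a half turn about x gives the same grasp; the last joint's range is limited). The gripper opens to 85 mm and grips with 20 to 120 N. Pads are 22 mm wide; open, the fingers measure 114 mm over their backs; the gripper's body (76 mm by 85 mm) begins 54 mm behind the grasp point. The pads swing forward as they close: fully open they stand 13 mm farther back than shut.
Start: joints at [1.022, 0.491, 1.559, -0, 1.092, -0.106], TCP at [0.268, 0.565, 0.231] pointing down, gripper open.
Joint ranges: [-3.1, 3.1], [-0.84, 2.19], [0.05, 2.79], [-1.13, 4.28], [0.06, 2.93], [-2.69, 2.69]. Speed limits (rad/s): [2.22, 2.22, 2.79, 3.14, 3.14, 3.14].

## Interface

Orientations are given as a rotation vector (axis times angle).
In Python, from rig import observe, get_image, get_calibration, manip gives the robot as it stands.
- The arm moves only by the shell command python3 -m inch 'ROWS'. ROWS is JSON, a list of rows, each an object with "rot": the turn, a rotation vector about the tool's x, y, z in degrees, a list of three; "translation": the shift along the tool's x, y, z in m, a list of three; "gripper": the closure, from -1 (fully open) to 1 (shut). A call has 1 to 20 rows; each row is the pose to reach, as a shift and turn from the pose commanded when the call began, along the tool's axes at that moment; what a row does not reach only later rows make up. A row lasts 1/12 s, in which the tool goes at most 41.7 mm and 7.16 degrees, less where a joint would pass 70% of its speed; a pose out of reach is approached as far as the arm can. A call with a gripper value outside its range is refused whole. The fingers move at their own pace and stop on an object; the grip force is fixed at half the most. Time passes only in rows, so rows that repeat a pose let the fingers close. It gives the time, the measured TCP pose, the force and the opening at its end, in the units of the state.
- observe(): the state, without advancing time (a new reading comes with each control period).
- get_image(name): name is "scene" or "top" or "wrist"; returns (picture, depth): 420x560x3 uint8, blue, green, red; 420x560 float32, m along the optical axis (not along the pixel's ray), 0 where there is no reading.
- get_calibration(name): a dict with "K" (3x3 intrinsics, pixels), "k1" (the pictures are not rectified: a ray, as slopes to the right and down, at radius r is drawn at 1 + k1 r^2 times it, then the intrinsics apply), "R" (3x3) and "t" (3): a world point X has camera coordinates R X + t. Camera axes: x right, y down, z forward; pixel columns grow to the right and rows downward; lengths in m; the calibration is good to about 2 mm. A picture is of the moment at which its call begins: read the wrist's pose just before it. get_calibration takes no time and is no camera call; for the wrist camera it gives the pose at the moment of the call.
- manip.finish_job(): hands the job in, once; it reports no verdict.
The state is a dict: "time_s": time; "qpos": joint angles; "joint_vel": joint speeds; "joint_torque": joint torques, N m; "position": TCP position; "tool_rot": TCP orientation; "contact_force": force on the tool from outside, world axes, zero at the start; "moment": the same for the moment, N m; "finger_gap": finger opening in m.
Only numpy, scipy, OpenCV 4.12 (cv2) and the standard library are available. Lean on these libraries where they do the work, as an engineer would, in place of code of your own. Each camera call takes 0.05 s, during which the arm holds its last target.

## Working session

There is one attempt and no reset: what is moved stays moved. The work goes in short steps, Python scripts to look and compute and a shell command to move; the robot and the scene stay as the last step left them, time stands still between calls to the robot, and variables do not carry over. Pictures are saved under pics/ and viewed, and the job is handed in when it is done.

```bash
mkdir -p pics; ls
python3 - <<'E'
from rig import observe,get_image,get_calibration
import cv2
s=observe();print(s)
for n in("scene","top","wrist"):
    c=get_calibration(n);p,d=get_image(n);cv2.imwrite(f"pics/{n}0.png",p)
    import numpy as np
    np.savez(f"{n}0.npz",p=p,d=d,**{k:c[k] for k in c});print(n,c)
E
```

```text
pics
{'time_s': 0.0, 'qpos': array([ 1.02238211e+00,  4.91553914e-01,  1.55945347e+00,  4.67433985e-06,
        1.09171040e+00, -1.05580904e-01]), 'joint_vel': array([-8.94226530e-05,  4.11080331e-04,  1.92168775e-04,  1.54446223e-03,
       -1.20098473e-03, -1.86909120e-03]), 'joint_torque': array([-3.01415246e-03, -6.18430853e+01, -2.61590624e+01, -2.20369511e-04,
        4.04007646e-03, -2.00796734e-05]), 'position': array([0.26766029, 0.56453102, 0.23072986]), 'tool_rot': array([ 0.34646305,  1.54312038, -0.348146  ]), 'contact_force': array([-0.38282927, -0.55596737, -0.491758  ]), 'moment': array([-0.02026098, -0.0033536 , -0.01476865]), 'finger_gap': 0.08530742503473253}
scene {'K': array([[422.58197442,   0.        , 277.25343324],
       [  0.        , 422.58197442, 209.79121451],
       [  0.        ,   0.        ,   1.        ]]), 'k1': -0.13385051769035347, 'R': array([[-0.68400609,  0.72914769,  0.02189336],
       [ 0.396331  ,  0.39665565, -0.82800123],
       [-0.61241931, -0.55768087, -0.56029871]]), 't': array([ 0.18035719, -0.15207173,  1.45712944])}
top {'K': array([[469.55407962,   0.        , 287.12834035],
       [  0.        , 469.55407962, 197.10438992],
       [  0.        ,   0.        ,   1.        ]]), 'k1': -0.11080711555565778, 'R': array([[-0.0078329 , -0.99992525,  0.00938854],
       [-0.99552288,  0.00691332, -0.09426774],
       [ 0.09419579, -0.0100849 , -0.99550261]]), 't': array([0.15831952, 0.46225459, 1.33226451])}
wrist {'K': array([[320.91222821,   0.        , 280.13807325],
       [  0.        , 320.91222821, 218.12497338],
       [  0.        ,   0.        ,   1.        ]]), 'k1': -0.048338890760413124, 'R': array([[ 0.42891738,  0.90334296,  0.00117483],
       [ 0.86033731, -0.40889363,  0.30434473],
       [ 0.27540805, -0.12952799, -0.95256124]]), 't': array([-0.62562844, -0.03914552,  0.37726957])}
```

View pics/scene0.png

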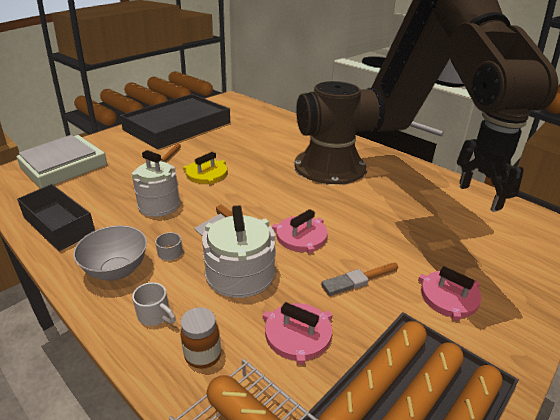

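View pics/top0.png

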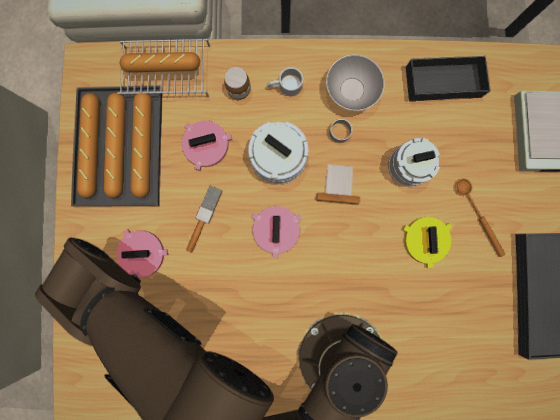

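View pics/wrist0.png

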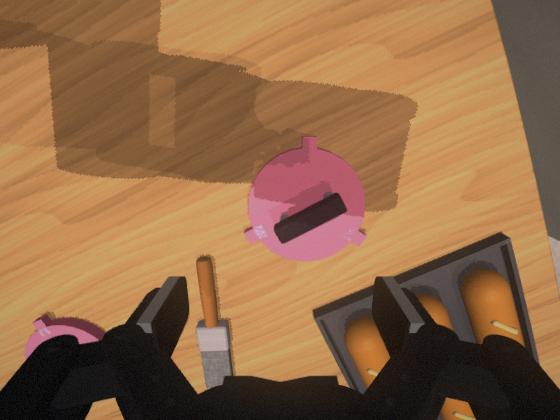

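The wide bin is at about (278,150) in the top view, with the black bar running from (265,138) to (290,156). The small bin is at (417,160). The pink and yellow lids are decoys. Next I'll locate the bar and notches.

```bash
cat > h.py <<'E'
import numpy as np,cv2
def ray(c,u,v):
    K=c["K"];k=float(c["k1"]);
    p=cv2.undistortPoints(np.array([[[u,v]]],float),K,np.array([k,0,0,0.])).ravel()
    R=c["R"];t=c["t"];return -R.T@t, R.T@np.array([p[0],p[1],1])
def onz(c,u,v,z):
    o,d=ray(c,u,v);return o+d*(z-o[2])/d[2]
def proj(c,X):
    x=c["R"]@np.asarray(X,float)+c["t"];a=x[:2]/x[2];a=a*(1+float(c["k1"])*(a@a))
    return c["K"][0,0]*a+c["K"][:2,2]
def bar(p,c,x0,y0,x1,y1,z,th=60):
    m=np.zeros(p.shape[:2],np.uint8);m[y0:y1,x0:x1]=(p[y0:y1,x0:x1].max(2)<th)*255
    n,l,s,cc=cv2.connectedComponentsWithStats(m);i=1+s[1:,4].argmax()
    ys,xs=np.where(l==i)
    P=np.array([onz(c,a,b,z)[:2] for a,b in zip(xs,ys)])
    r=cv2.minAreaRect((P*1000).astype(np.float32));return s[i],P.mean(0),r
E
python3 - <<'E'
from h import *
c=np.load("top0.npz");p=c["p"]
print(bar(p,c,255,125,300,170,.170))
cv2.imwrite("pics/topz.png",cv2.resize(p[110:195,235:320],None,fx=7,fy=7,interpolation=cv2.INTER_CUBIC))
s=np.load("scene0.npz")
cv2.imwrite("pics/scz.png",cv2.resize(s["p"][195:300,190:290],None,fx=5.6,fy=5.6,interpolation=cv2.INTER_CUBIC))
E
```

```text
(array([265, 135,  26,  21, 203], dtype=int32), array([0.58473821, 0.18093749]), ((584.7025146484375, 180.84426879882812), (73.12437438964844, 19.16512680053711), 52.89219284057617))
```

View pics/topz.png

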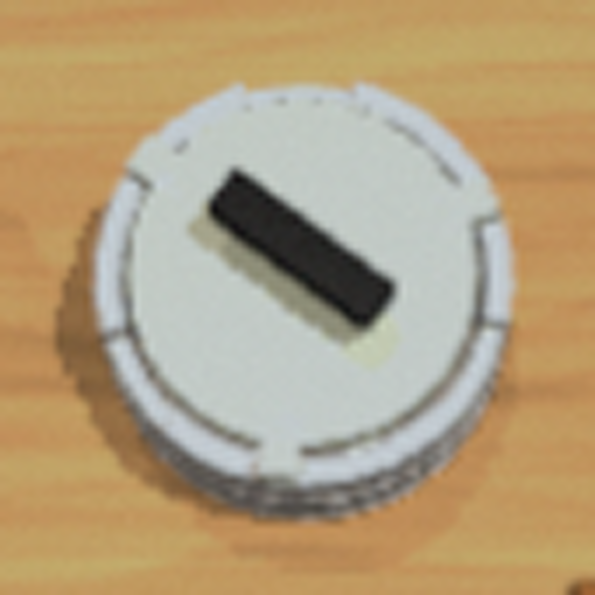

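View pics/scz.png

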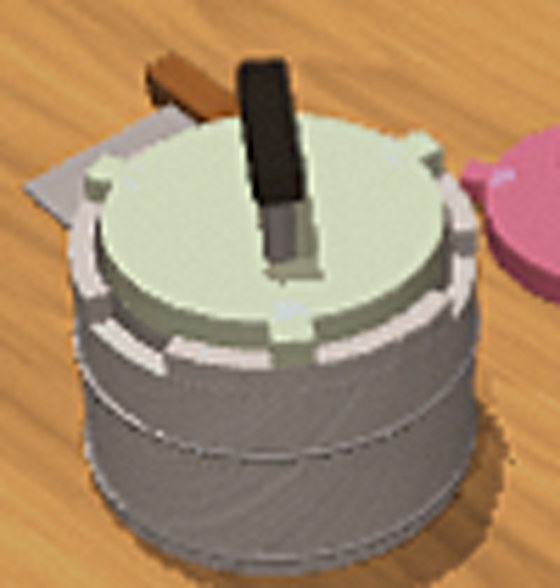

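Run:
```python
from h import *
C=np.array([.5847,.1809])
rows=[]
for n in("top","scene"):
    c=np.load(n+"0.npz");p=c["p"];d=c["d"]
    R=c["R"];t=c["t"]
    v,u=np.mgrid[0:420,0:560]
    q=cv2.undistortPoints(np.stack([u,v],-1).reshape(-1,1,2).astype(float),c["K"],np.array([float(c["k1"]),0,0,0])).reshape(-1,2)
    X=(np.c_[q,np.ones(len(q))]*d.reshape(-1,1)-t)@R
    X=X[d.ravel()>0]
    r=np.hypot(*(X[:,:2]-C).T);a=np.degrees(np.arctan2(X[:,1]-C[1],X[:,0]-C[0]))
    m=(r<.02);print(n,"bar top z",np.sort(X[m,2])[-30:].mean())
    m=(r<.06)&(r>.045)&(X[:,2]>.08);print("disc z",np.median(X[m,2]))
    m=(r<.082)&(r>.073)&(X[:,2]>.05)
    # fit
    for k in range(-180,180,6):
        s=m&(a>=k)&(a<k+6)
        if s.any(): rows.append((n,k,np.round(np.percentile(X[s,2],[20,50,80])*1000).astype(int).tolist(),int(s.sum())))
T={}
for n,k,z,s in rows: T.setdefault(k,{})[n]=(z,s)
for k in sorted(T):print(k,T[k])
# unwrapped polar images at z=.11
for n in("top","scene"):
    c=np.load(n+"0.npz")
    A=np.radians(np.arange(-180,180,.5));Rr=np.linspace(.050,.090,80)
    M=np.array([[proj(c,[C[0]+r*np.cos(x),C[1]+r*np.sin(x),.11]) for x in A] for r in Rr]).astype(np.float32)
    im=cv2.remap(c["p"],M[...,0],M[...,1],cv2.INTER_CUBIC)
    im=cv2.resize(im,(720,240))
    for k in range(-180,180,30):cv2.putText(im,str(k),(int((k+180)*2),12),0,.4,(0,0,255))
    cv2.imwrite(f"pics/pol_{n}.png",im)
a,b=cv2.imread("pics/pol_top.png"),cv2.imread("pics/pol_scene.png");cv2.imwrite("pics/pol.png",np.vstack([a,b]))
```

```text
top bar top z 0.17368355975239191
disc z 0.1222633637918525
scene bar top z 0.17097245630301894
disc z 0.12214797619526765
-180 {'top': ([73, 108, 110], 16)}
-174 {'top': ([85, 108, 111], 17), 'scene': ([112, 112, 112], 1)}
-168 {'top': ([91, 109, 112], 16)}
-162 {'top': ([77, 108, 111], 15)}
-156 {'top': ([100, 108, 111], 14)}
-150 {'top': ([91, 109, 111], 15)}
-144 {'top': ([105, 108, 113], 12)}
-138 {'top': ([107, 111, 113], 7)}
-132 {'top': ([96, 98, 100], 11)}
-126 {'top': ([97, 98, 100], 11)}
-120 {'top': ([94, 97, 101], 9)}
-114 {'top': ([95, 97, 100], 9), 'scene': ([120, 120, 120], 1)}
-108 {'top': ([97, 99, 106], 11)}
-102 {'top': ([108, 110, 112], 10)}
-96 {'top': ([110, 112, 114], 9), 'scene': ([111, 111, 111], 1)}
-90 {'top': ([108, 112, 114], 11)}
-84 {'top': ([105, 111, 113], 11)}
-78 {'top': ([107, 110, 118], 14), 'scene': ([122, 122, 122], 4)}
-72 {'top': ([120, 121, 124], 10), 'scene': ([79, 122, 122], 8)}
-66 {'top': ([119, 123, 123], 8), 'scene': ([112, 116, 122], 26)}
-60 {'top': ([107, 108, 112], 9), 'scene': ([110, 111, 111], 8)}
-54 {'top': ([110, 111, 112], 11
[... 1734 characters left out ...]
 {'top': ([73, 98, 100], 10), 'scene': ([60, 78, 97], 29)}
120 {'top': ([70, 97, 100], 10), 'scene': ([76, 91, 98], 14)}
126 {'top': ([71, 96, 97], 11), 'scene': ([66, 79, 98], 13)}
132 {'top': ([77, 100, 101], 9), 'scene': ([86, 98, 99], 9)}
138 {'top': ([84, 110, 112], 12), 'scene': ([99, 105, 109], 24)}
144 {'top': ([75, 106, 109], 14), 'scene': ([110, 110, 110], 9)}
150 {'top': ([72, 108, 111], 14), 'scene': ([109, 110, 111], 7)}
156 {'top': ([81, 107, 111], 14), 'scene': ([110, 110, 111], 10)}
162 {'top': ([74, 106, 113], 14), 'scene': ([110, 111, 113], 11)}
168 {'top': ([79, 113, 122], 19), 'scene': ([118, 121, 123], 16)}
174 {'top': ([86, 117, 124], 18), 'scene': ([122, 123, 123], 8)}
```

View pics/pol.png

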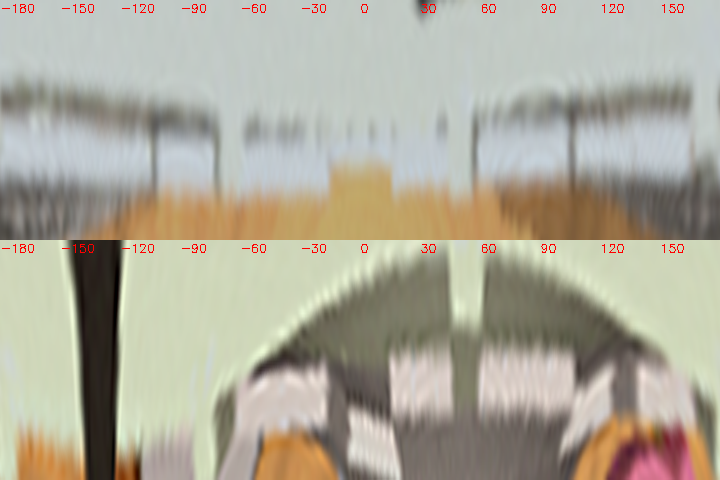

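The notches are centred near -1.5°, 118.5° and -121.5° in world angle. The tabs are at about 52°, 171° and -69°. The shortest turn is about 53° clockwise seen from above. Next I'll work out the move.

```bash
cat > rel.py <<'E'
from rig import observe
from scipy.spatial.transform import Rotation as Ro
import numpy as np
def rel(P,ybar):
    s=observe();R=Ro.from_rotvec(s["tool_rot"]);p=s["position"]
    print("t",s["time_s"],"p",p.round(4),"q",s["qpos"].round(3),"F",s["contact_force"].round(1),"gap",round(s["finger_gap"],4));print(R.as_matrix().round(4))
    print("shift tool",R.inv().apply(np.array(P)-p).round(4))
    for a in(ybar,ybar+180):
        y=np.array([np.cos(np.radians(a)),np.sin(np.radians(a)),0]);x=np.array([0,0,-1.])
        T=Ro.from_matrix(np.c_[x,y,np.cross(x,y)]);print(a,(R.inv()*T).as_rotvec(degrees=True).round(2))
E
python3 -c "
from rel import *
rel([.5847,.1809,.23],52.5-90)"
```

```text
t 0.15 p [0.2677 0.5646 0.2309] q [ 1.022  0.491  1.559  0.     1.092 -0.106] F [ 0.4  0.5 -0.2] gap 0.0853
[[-4.000e-04  4.285e-01  9.036e-01]
 [-7.000e-04  9.036e-01 -4.285e-01]
 [-1.000e+00 -8.000e-04 -1.000e-04]]
shift tool [ 0.001  -0.2109  0.4508]
-37.5 [1.0213e+02 4.0000e-02 4.0000e-02]
142.5 [-7.787e+01 -4.000e-02  4.000e-02]
```

```bash
python3 -m inch '[{"rot":[-6,0,0],"translation":[0,-0.016,0.034],"gripper":-1},{"rot":[-12,0,0],"translation":[0,-0.032,0.068],"gripper":-1},{"rot":[-18,0,0],"translation":[0,-0.048,0.102],"gripper":-1},{"rot":[-24,0,0],"translation":[0,-0.064,0.136],"gripper":-1},{"rot":[-30,0,0],"translation":[0,-0.080,0.170],"gripper":-1},{"rot":[-36,0,0],"translation":[0,-0.096,0.204],"gripper":-1},{"rot":[-42,0,0],"translation":[0,-0.112,0.238],"gripper":-1},{"rot":[-48,0,0],"translation":[0,-0.128,0.272],"gripper":-1},{"rot":[-54,0,0],"translation":[0,-0.144,0.306],"gripper":-1},{"rot":[-60,0,0],"translation":[0,-0.160,0.340],"gripper":-1},{"rot":[-66,0,0],"translation":[0,-0.176,0.374],"gripper":-1},{"rot":[-72,0,0],"translation":[0,-0.192,0.410],"gripper":-1},{"rot":[-77.9,0,0],"translation":[0,-0.211,0.451],"gripper":-1},{"rot":[-77.9,0,0],"translation":[0,-0.211,0.451],"gripper":-1},{"rot":[-77.9,0,0],"translation":[0,-0.211,0.451],"gripper":-1},{"rot":[-77.9,0,0],"translation":[0,-0.211,0.451],"gripper":-1},{"rot":[-77.9,0,0],"translation":[0,-0.211,0.451],"gripper":-1}]'
python3 - <<'E'
from rel import *
from h import *
from rig import get_image,get_calibration
rel([.5847,.1809,.23],142.5)
c=get_calibration("wrist");p,d=get_image("wrist");cv2.imwrite("pics/wrist1.png",p);np.savez("wrist1.npz",p=p,d=d,**c)
E
```

```text
time_s: 1.57
position: [0.5841, 0.1818, 0.2312]
tool_rot: [-0.715, 1.45, 0.716]
contact_force: [-0.3, 0.1, 0.5]
finger_gap: 0.0852
t 1.5667 p [0.5841 0.1818 0.2312] q [ 0.194  0.472  1.593  0.     1.077 -2.294] F [-0.3  0.1  0.5] gap 0.0852
[[-5.000e-04 -7.936e-01  6.084e-01]
 [ 2.000e-04  6.084e-01  7.936e-01]
 [-1.000e+00  5.000e-04 -1.000e-04]]
shift tool [ 0.0012 -0.001  -0.0003]
142.5 [ 0.02 -0.01 -0.03]
322.5 [-1.7998e+02  4.0000e-02 -1.0000e-02]
```

View pics/wrist1.png

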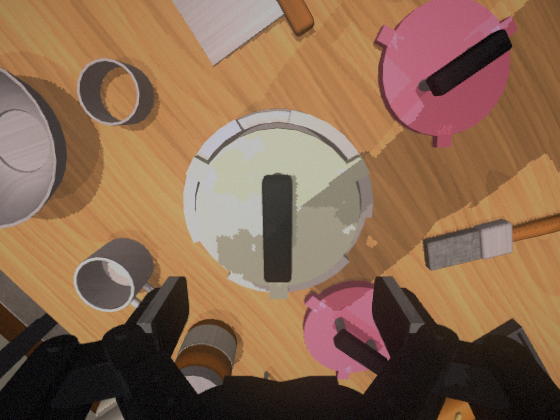

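The wrist view shows the bar vertical at about column 278, midway between the fingers. I'll check the bar's pose in this view, then descend.

```bash
python3 - <<'E'
from h import *
c=np.load("wrist1.npz");p=c["p"]
print(bar(p,c,250,165,310,295,.170,50))
for q in [(264,178),(291,178),(264,281),(291,281)]:print(onz(c,*q,.170).round(4))
E
python3 -m inch '[{"rot":[0,0,0],"translation":[0.025,-0.001,0],"gripper":-1},{"rot":[0,0,0],"translation":[0.05,-0.001,0],"gripper":-1},{"rot":[0,0,0],"translation":[0.055,-0.001,0],"gripper":-1},{"rot":[0,0,0],"translation":[0.055,-0.001,0],"gripper":-1}]'
```

```text
(array([270, 218,  21,  50, 385], dtype=int32), array([0.58508584, 0.18637323]), ((588.0188598632812, 185.82225036621094), (35.899593353271484, 13.640575408935547), 53.04343795776367))
[0.5688 0.1441 0.17  ]
[0.5552 0.1546 0.17  ]
[0.6146 0.2018 0.17  ]
[0.5994 0.2135 0.17  ]
time_s: 1.95
position: [0.5846, 0.1811, 0.1752]
tool_rot: [-0.716, 1.452, 0.717]
contact_force: [0.0, 0.3, -0.2]
finger_gap: 0.0853
```

```bash
python3 -m inch '[{"rot":[0,0,0],"translation":[0.017,0,0],"gripper":-1},{"rot":[0,0,0],"translation":[0.034,0,0],"gripper":-1},{"rot":[0,0,0],"translation":[0.034,0,0],"gripper":-1},{"rot":[0,0,0],"translation":[0.034,0,0],"gripper":1},{"rot":[0,0,0],"translation":[0.034,0,0],"gripper":1},{"rot":[0,0,0],"translation":[0.034,0,0],"gripper":1},{"rot":[0,0,0],"translation":[0.034,0,0],"gripper":1},{"rot":[0,0,0],"translation":[0.034,0,0],"gripper":1},{"rot":[0,0,0],"translation":[0.034,0,0],"gripper":1},{"rot":[0,0,0],"translation":[0.034,0,0],"gripper":1},{"rot":[0,0,0],"translation":[0.034,0,0],"gripper":1},{"rot":[0,0,0],"translation":[0.034,0,0],"gripper":1}]'
```

```text
time_s: 2.95
position: [0.5858, 0.1804, 0.1432]
tool_rot: [-0.716, 1.449, 0.715]
contact_force: [-2.6, 0.5, 5.3]
finger_gap: 0.019
```

```bash
python3 -m inch '[{"rot":[4,0,0],"translation":[0,0,0],"gripper":1},{"rot":[8,0,0],"translation":[0,0,0],"gripper":1},{"rot":[12,0,0],"translation":[0,0,0],"gripper":1},{"rot":[16,0,0],"translation":[0,0,0],"gripper":1},{"rot":[20,0,0],"translation":[0,0,0],"gripper":1},{"rot":[20,0,0],"translation":[0,0,0],"gripper":1}]'; python3 -c "
from rel import *
s=observe();print(s['contact_force'],s['moment'],s['qpos'])"
```

```text
time_s: 3.45
position: [0.5861, 0.1803, 0.1431]
tool_rot: [-0.442, 1.524, 0.442]
contact_force: [0.3, -0.6, 6.1]
finger_gap: 0.0192
[ 0.30936199 -0.55194487  6.07264471] [-0.0019837   0.03756003 -0.04189989] [ 1.90857458e-01  5.70700051e-01  1.68086301e+00 -8.43986005e-05
  8.88474498e-01 -1.94450112e+00]
```

```bash
python3 -m inch '[{"rot":[4,0,0],"translation":[0,0,0],"gripper":1},{"rot":[8,0,0],"translation":[0,0,0],"gripper":1},{"rot":[12,0,0],"translation":[0,0,0],"gripper":1},{"rot":[16,0,0],"translation":[0,0,0],"gripper":1},{"rot":[20,0,0],"translation":[0,0,0],"gripper":1},{"rot":[24,0,0],"translation":[0,0,0],"gripper":1},{"rot":[28,0,0],"translation":[0,0,0],"gripper":1},{"rot":[31,0,0],"translation":[0,0,0],"gripper":1},{"rot":[33,0,0],"translation":[0,0,0],"gripper":1},{"rot":[33,0,0],"translation":[0,0,0],"gripper":1},{"rot":[33,0,0],"translation":[0,0,0],"gripper":1}]'
python3 - <<'E'
from rel import *
from h import *
from rig import get_image,get_calibration
rel([.5847,.1809,.131],89.5)
for n in("top","scene"):
    p,d=get_image(n);np.savez(n+"1.npz",p=p,d=d,**get_calibration(n))
    a,b,e,f=(230,320,105,200) if n=="top" else (185,295,180,300)
    cv2.imwrite(f"pics/{n}1.png",cv2.resize(p[e:f,a:b],None,fx=5,fy=5,interpolation=cv2.INTER_CUBIC))
E
```

```text
time_s: 4.37
position: [0.5854, 0.1801, 0.1418]
tool_rot: [0.005, 1.572, -0.005]
contact_force: [0.1, 0.6, -6.1]
finger_gap: 0.0194
t 4.3667 p [0.5854 0.1801 0.1418] q [ 0.191  0.572  1.682  0.     0.888 -1.374] F [ 0.1  0.6 -6.1] gap 0.0194
[[-1.1e-03  6.5e-03  1.0e+00]
 [-1.0e-04  1.0e+00 -6.5e-03]
 [-1.0e+00 -1.0e-04 -1.1e-03]]
shift tool [ 0.0108  0.0008 -0.0006]
89.5 [ 0.13 -0.07  0.01]
269.5 [-1.7987e+02 -1.0000e-02 -1.0000e-01]
```

View pics/scene1.png

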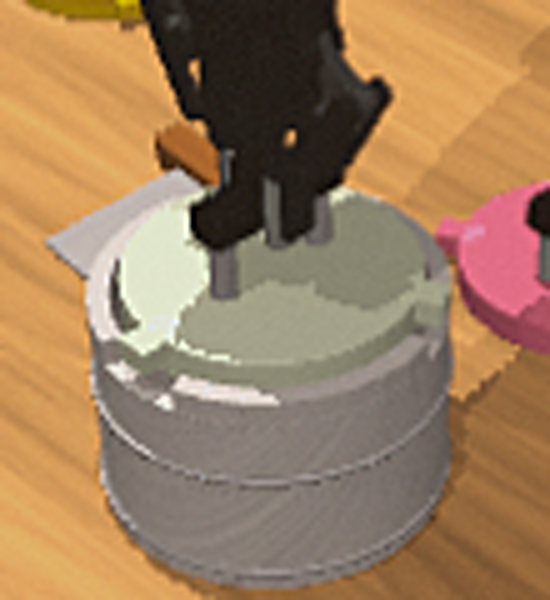

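View pics/top1.png

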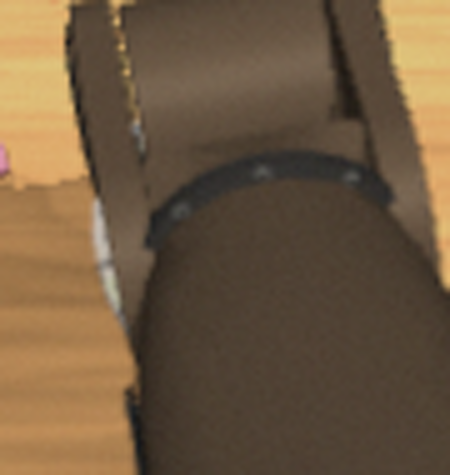

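The wrist force went from +6 N to -6 N, so the lid's weight now hangs from the gripper and the tabs are over the notches. In the scene view the tabs at (140,350) and (430,295) sit over notches. I'll lower the lid 12 mm.

```bash
python3 -m inch '[{"rot":[0,0,0],"translation":[0.004,0,0],"gripper":1},{"rot":[0,0,0],"translation":[0.008,0,0],"gripper":1},{"rot":[0,0,0],"translation":[0.011,0,0],"gripper":1},{"rot":[0,0,0],"translation":[0.012,0,0],"gripper":1},{"rot":[0,0,0],"translation":[0.012,0,0],"gripper":1},{"rot":[0,0,0],"translation":[0.012,0,0],"gripper":1}]'; python3 -c "
from rel import *
s=observe();print(s['contact_force'],s['moment'],s['position'])"
```

```text
time_s: 4.97
position: [0.5855, 0.1802, 0.1312]
tool_rot: [0.006, 1.571, -0.006]
contact_force: [-5.3, -1.8, 6.2]
finger_gap: 0.0194
[-5.3217233  -1.84080843  6.22809826] [-0.24589926  0.80283691  0.01229469] [0.58548409 0.18020182 0.13115377]
```

TCP height went from 143.2 to 131.2 mm, exactly the 12 mm expected, with +6 N of contact force. Now I'll release and retreat.

```bash
python3 -m inch '[{"rot":[0,0,0],"translation":[-0.001,0,0],"gripper":-1},{"rot":[0,0,0],"translation":[-0.001,0,0],"gripper":-1},{"rot":[0,0,0],"translation":[-0.001,0,0],"gripper":-1},{"rot":[0,0,0],"translation":[-0.001,0,0],"gripper":-1},{"rot":[0,0,0],"translation":[-0.001,0,0],"gripper":-1},{"rot":[0,0,0],"translation":[-0.001,0,0],"gripper":-1},{"rot":[0,0,0],"translation":[-0.001,0,0],"gripper":-1},{"rot":[0,0,0],"translation":[-0.001,0,0],"gripper":-1}]'
python3 -m inch '[{"rot":[0,0,0],"translation":[-0.03,0,0],"gripper":-1},{"rot":[0,0,0],"translation":[-0.06,0,0],"gripper":-1},{"rot":[0,0,0],"translation":[-0.09,0,0],"gripper":-1},{"rot":[0,0,0],"translation":[-0.12,0,0],"gripper":-1},{"rot":[0,0,0],"translation":[-0.14,0,0],"gripper":-1},{"rot":[0,0,0],"translation":[-0.14,0,0],"gripper":-1}]'
python3 - <<'E'
from h import *
from rig import get_image,get_calibration
C=np.array([.585,.1805])
for n in("wrist","scene"):
    c=get_calibration(n);p,d=get_image(n);np.savez(n+"2.npz",p=p,d=d,**c)
    q=p if n=="wrist" else cv2.resize(p[180:300,185:295],None,fx=5,fy=5,interpolation=cv2.INTER_CUBIC)
    cv2.imwrite(f"pics/{n}2.png",q)
    v,u=np.mgrid[0:420,0:560]
    q=cv2.undistortPoints(np.stack([u,v],-1).reshape(-1,1,2).astype(float),c["K"],np.array([float(c["k1"]),0,0,0])).reshape(-1,2)
    X=(np.c_[q,np.ones(len(q))]*d.reshape(-1,1)-c["t"])@c["R"];X=X[d.ravel()>0]
    r=np.hypot(*(X[:,:2]-C).T);a=np.degrees(np.arctan2(X[:,1]-C[1],X[:,0]-C[0]))
    for nm,lo,hi in(("disc",.045,.065),("rim",.073,.08)):
        print(n,nm,[(k,round(float(np.median(X[s,2])*1000),1),int(s.sum())) for k in range(-180,180,30) for s in [(r>lo)&(r<hi)&(a>=k)&(a<k+30)&(X[:,2]>.095)&(X[:,2]<.13)] if s.sum()>5])
    m=(r>.04)&(r<.066)&(X[:,2]>.1)&(X[:,2]<.13)
    A=np.c_[X[m,:2]-C,np.ones(m.sum())];f=np.linalg.lstsq(A,X[m,2],rcond=None)[0];print("plane slopes deg",np.degrees(f[:2]).round(2),"z",f[2].round(4))
E
```

```text
time_s: 5.63
position: [0.5857, 0.1803, 0.1313]
tool_rot: [0.007, 1.571, -0.006]
contact_force: [-0.4, -0.1, 0.3]
finger_gap: 0.0855
time_s: 6.13
position: [0.5869, 0.1805, 0.2759]
tool_rot: [0.008, 1.564, -0.005]
contact_force: [-0.3, -0.3, -0.3]
finger_gap: 0.0857
wrist disc [(-180, 108.6, 659), (-150, 108.6, 640), (-120, 108.8, 587), (-90, 108.7, 545), (-60, 108.9, 518), (-30, 109.0, 356), (0, 109.0, 358), (30, 109.0, 509), (60, 109.0, 553), (90, 108.9, 594), (120, 108.8, 642), (150, 108.7, 676)]
wrist rim [(-180, 108.5, 344), (-150, 108.3, 315), (-120, 108.1, 277), (-90, 108.7, 259), (-60, 108.8, 242), (-30, 108.7, 215), (0, 108.6, 207), (30, 109.1, 241), (60, 108.9, 245), (90, 108.6, 259), (120, 108.2, 288), (150, 108.6, 345)]
plane slopes deg [0.15 0.08] z 0.1088
scene disc [(-180, 110.1, 36), (-120, 110.3, 7), (-90, 110.3, 62), (-60, 110.2, 71), (-30, 110.1, 83), (0, 110.0, 88), (30, 109.8, 84), (60, 110.0, 83), (90, 109.8, 78), (120, 110.3, 73), (150, 110.2, 64)]
scene rim [(-180, 110.0, 24), (-150, 110.2, 7), (-120, 109.8, 25), (-90, 109.7, 41), (-60, 110.1, 35), (-30, 107.0, 59), (0, 103.5, 87), (30, 104.7, 125), (60, 105.9, 107), (90, 105.9, 74), (120, 109.5, 34), (150, 110.1, 34)]
plane slopes deg [-0.21 -0.14] z 0.11
```

View pics/scene2.png

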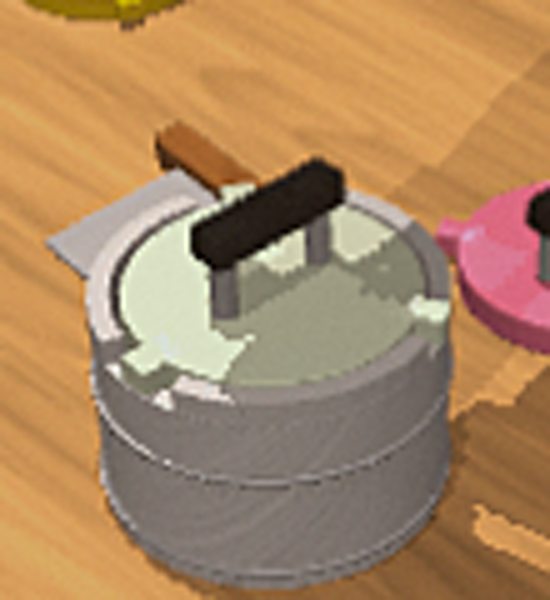

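View pics/wrist2.png

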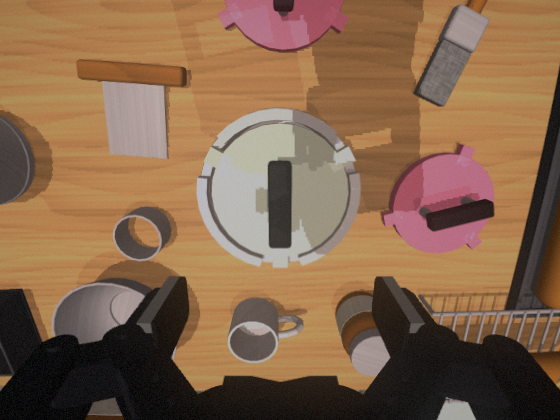

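The lid is home: the disc is at 109–110 mm all round, within about 0.2° of level, and flush with the rim. All three tabs sit in their notches, and the gripper is clear. I'll hand it in.

```bash
python3 -c "
from rig import manip
print(manip.finish_job())"
```

```text
the job is handed in; nothing more can be done
None
```

The wide bin's lid is fully home in its notches. I gripped it by the handle bar, turned it about 53° clockwise (seen from above) until the tabs were over the notches, and lowered it 12 mm. I then let go and backed the gripper off about 145 mm. The job was handed in at about 6.2 s.

- **Seating:** the depth readings put the disc's top level with the rim all round, at about 109 mm from the wrist camera and 110 mm from the scene camera. Some of the scene camera's rim readings on the near side were lower (103–107 mm), most likely because they include the bin's outer wall; the wrist view showed no dip there.
- **Level:** the fitted tilt was about 0.2°, which is within measurement noise. The two cameras disagreed on its direction.
- **Tabs and contact:** the pictures show all three tabs inside their notches. The wrist force was about 0 N after release.
- **Not re-checked:** the arm never went near the smaller bin, so I took no new picture of its lid.

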